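Put the spring collets back in the rack in order of bore

TASK

Put the four loose spring collets back into the empty cups of the collet rack, so that the bore grows step by step along the row from the smallest collet, which already sits in the cup at one end, to the largest at the other end. Each must stand upright and fully home in its cup; leave the first collet in its cup, and the tool holder, the collet nut and the hook spanner where they are.

Things in the scene. Friction and masses are not known exactly. Their poses are not given: they have to be found in the camera images.
- collet_8: bright steel spring collet, upright, bore 8 mm: from above a light 41 mm ring with a dark 8 mm hole. 46 mm tall, about 248 g; origin at the centre of its underside, z up its axis, yaw means nothing. 41 mm across 33 to 43 mm above the origin (grip there), tapering to a 32 mm foot edged to 29. Loose on the worktop.
- collet_14: bright steel spring collet, upright, bore 14 mm: from above a light 41 mm ring with a dark 14 mm hole. 46 mm tall, about 224 g; origin at the centre of its underside, z up its axis, yaw means nothing. 41 mm across 33 to 43 mm above the origin (grip there), tapering to a 32 mm foot edged to 29. Loose on the worktop.
- collet_20: bright steel spring collet, upright, bore 20 mm: from above a light 41 mm ring with a dark 20 mm hole. 46 mm tall, about 200 g; origin at the centre of its underside, z up its axis, yaw means nothing. 41 mm across 33 to 43 mm above the origin (grip there), tapering to a 32 mm foot edged to 29. Loose on the worktop.
- collet_27: bright steel spring collet, upright, bore 27 mm: from above a light 41 mm ring with a dark 27 mm hole. 46 mm tall, about 172 g; origin at the centre of its underside, z up its axis, yaw means nothing. 41 mm across 33 to 43 mm above the origin (grip there), tapering to a 32 mm foot edged to 29. Loose on the worktop.
- collet_4: bright steel spring collet, upright, bore 4 mm: from above a light 41 mm ring with a dark 4 mm hole. 46 mm tall, about 260 g; origin at the centre of its underside, z up its axis, yaw means nothing. 41 mm across 33 to 43 mm above the origin (grip there), tapering to a 32 mm foot edged to 29. Already sits, loose, in the cup at one end of the rack (which end varies), origin 14 mm above the worktop; it begins the row.
- cup_a: Second from an end of the row of five cups (70 mm apart), on one side of cup_b. Empty round black cup, 60 mm wide, 21 high, on the rack's aluminium rail (10 x 74 x 366 mm). Origin: centre of its underside, 10 mm above the worktop; z up, y along the row. Pocket: a funnel, 46 mm wide at the mouth, 35 at the flat floor, 17 deep; floor 4 mm above the origin (a collet's foot rests there).
- cup_b: The middle one of the row of five cups (70 mm apart). Empty round black cup, 60 mm wide, 21 high, on the rack's aluminium rail (10 x 74 x 366 mm). Origin: centre of its underside, 10 mm above the worktop; z up, y along the row. Pocket: a funnel, 46 mm wide at the mouth, 35 at the flat floor, 17 deep; floor 4 mm above the origin (a collet's foot rests there).
- cup_c: Second from an end of the row of five cups (70 mm apart), on the other side of cup_b than cup_a. Empty round black cup, 60 mm wide, 21 high, on the rack's aluminium rail (10 x 74 x 366 mm). Origin: centre of its underside, 10 mm above the worktop; z up, y along the row. Pocket: a funnel, 46 mm wide at the mouth, 35 at the flat floor, 17 deep; floor 4 mm above the origin (a collet's foot rests there).
- cup_end: The end cup of the row of five (70 mm apart) opposite the 4 mm collet. Empty round black cup, 60 mm wide, 21 high, on the rack's aluminium rail (10 x 74 x 366 mm). Origin: centre of its underside, 10 mm above the worktop; z up, y along the row. Pocket: a funnel, 46 mm wide at the mouth, 35 at the flat floor, 17 deep; floor 4 mm above the origin (a collet's foot rests there).
- toolholder: bystander: steel tool holder 110 mm tall, 64 mm across, standing on its black nut near the grey control box; origin at the centre of its underside
- collet_nut: bystander: black collet nut, a ring 53 mm across and 22 mm high with bright notches, lying behind at the left of the rack; origin at the centre of its underside
- hook_spanner: bystander: flat black hook spanner, 206 mm long and 6 mm thick, lying left of the loose collets, beside the vice; origin at the centre of its outline, on its underside
There are look-alikes about, which are no part of the job. Leave any pink or red look-alike of the collet_20 alone.

How it is judged (in metres and radians):
At the end, for the whole second after the job is handed in: Next to the 4 mm collet stand the 8, 14, 20 and 27 mm collets in that order, each within 8 mm of its cup's axis, its foot 0 to 8 mm above the cup's underside (4 is home), tilted under 0.12 rad and at rest; the 4 mm collet is within 8 mm of its start, upright, at rest (((horizontal distance between collet_8 and cup_a below 0.008 m and z of collet_8 in the frame of cup_a between 0 and 0.008 m and angle between collet_8's own z axis and vertical below 0.12 rad and horizontal distance between cup_a and collet_4 below 0.14 m) or (horizontal distance between collet_8 and cup_c below 0.008 m and z of collet_8 in the frame of cup_c between 0 and 0.008 m and angle between collet_8's own z axis and vertical below 0.12 rad and horizontal distance between cup_c and collet_4 below 0.14 m)) and horizontal distance between collet_14 and cup_b below 0.008 m and z of collet_14 in the frame of cup_b between 0 and 0.008 m and angle between each of collet_14, collet_27, collet_4's own z axis and vertical below 0.12 rad and ((horizontal distance between collet_20 and cup_a below 0.008 m and z of collet_20 in the frame of cup_a between 0 and 0.008 m and angle between collet_20's own z axis and vertical below 0.12 rad and horizontal distance between cup_a and collet_4 above 0.14 m) or (horizontal distance between collet_20 and cup_c below 0.008 m and z of collet_20 in the frame of cup_c between 0 and 0.008 m and angle between collet_20's own z axis and vertical below 0.12 rad and horizontal distance between cup_c and collet_4 above 0.14 m)) and horizontal distance between collet_27 and cup_end below 0.008 m and z of collet_27 in the frame of cup_end between 0 and 0.008 m and distance of collet_4 from where it was at the start of the episode below 0.008 m and linear speed of each of collet_4, collet_8, collet_14, collet_20, collet_27 below 0.02 m/s); the robot touches nothing.
It fails at once if the tool holder is disturbed (moved more than 15 mm) (distance of toolholder from where it was at the start of the episode above 0.015 m).
It fails at once if the collet nut is disturbed (moved more than 15 mm) (distance of collet_nut from where it was at the start of the episode above 0.015 m).
It fails at once if the hook spanner is disturbed (moved more than 15 mm) (distance of hook_spanner from where it was at the start of the episode above 0.015 m).
It fails at once if the 4 mm collet is taken out of its cup (moved more than 15 mm) (distance of collet_4 from where it was at the start of the episode above 0.015 m).
It also fails if it takes over 83 s, if anything falls off the work surface, if the arm or the gripper's body presses on something with over 40 N, if the wrist force passes 120 N, or if a joint passes its speed limit or range.

ROBOT

A 7-joint arm with a two-finger parallel gripper is mounted at the origin on a cart in front of the work surface, level with it; the furniture and walls round the work are solid. World frame = base frame: x ahead of the robot, y to its left, z up, the work surface at z = 0. Lengths are in m, angles in degrees, forces in N, time in s.
With the tool pointing down it reaches from about 0.425 to 0.875 m from the base axis. Payload 4.7 kg.
Tool frame: the origin (TCP) lies between the finger pads; the fingertips stand 17 mm ahead of it and the grasp point (between the pads) lies 2 mm behind it; z points along the fingers, y is the line along which they close (so a half turn about z gives the same grasp; the last joint's range is limited). The gripper opens to 87 mm and grips with 3 to 60 N. Pads are 19 mm wide; open, the fingers measure 117 mm over their backs; the gripper's body (75 mm by 190 mm) begins 51 mm behind the grasp point.
Start: joints at [-67.775, 18.392, -4.016, 83.108, 1.295, 78.541, -3.26], TCP at [0.237, 0.605, 0.24] pointing down, gripper open.
Joint ranges: [-163.93, 163.93], [-17.29, 119.83], [-79.2, 71.16], [3.27, 140.29], [-89.18, 269.18], [5.43, 117.66], [-154.24, 154.24]. Speed limits (degrees/s): [147.25, 147.25, 180, 180, 180, 180, 180].

INTERFACE

Orientations are given as [roll, pitch, yaw] about the fixed x, y, z axes, in that order (R = Rz(yaw) Ry(pitch) Rx(roll)).
In Python, from cell import env, cams gives the robot as it stands.
- The arm moves only by the shell command python3 -m pendant 'ROWS' [FORCE]. ROWS is JSON, a list of rows, each an object of numbers: "tx", "ty", "tz": the shift along the tool's x, y, z each as a share of 0.05 m, from -1 to 1; "spin": the turn about the tool's z as a share of 4 degrees, from -1 to 1; "claw": the closure, from 0 (fully open) to 1 (shut). A call has 1 to 10 rows; each row shifts and turns the commanded pose from where the row before left it, along the tool's axes as they then stand; what a row does not reach is not made up. A row lasts 1/8 s, in which the tool goes at most 62.5 mm and 10.7 degrees, less where a joint would pass 70% of its speed; a pose out of reach is approached as far as the arm can. A call with a number of a shift or a turn outside -1 to 1 is refused whole. A call with a gripper value outside its range is refused whole. The fingers move at their own pace and stop on an object; FORCE is the grip in N (left out, the last holds). Time passes only in rows, so rows that do not move let the fingers close. It gives the time, the measured TCP pose, the force, the opening and the grip force at its end, in the units of the state.
- env.get_obs(): the state, without advancing time (a new reading comes with each control period).
- cams.read_camera(name): name is "side" or "top"; returns the picture (480x640x3 uint8, red, green, blue); there is no depth.
- cams.camera_info(name): a dict with "fx", "fy", "cx", "cy" (pixels), "k1" (the pictures are not rectified: a ray, as slopes to the right and down, at radius r is drawn at 1 + k1 r^2 times it, then the intrinsics apply), "rvec" (rotation vector, rad) and "tvec" (3), from world to camera coordinates, as OpenCV has them. Camera axes: x right, y down, z forward; pixel columns grow to the right and rows downward; lengths in m; the calibration is good to about 2 mm. A picture is of the moment at which its call begins. camera_info takes no time and is no camera call.
- env.sign_off(): hands the job in; it is judged then, once.
The state is a dict: "time_s": time; "qpos": joint angles; "joint_velocities": joint speeds; "effort": joint torques, N m; "tool_pos": TCP position; "tool_rot": TCP orientation; "force": force on the tool from outside, world axes, zero at the start; "wrist_torque": the same for the moment, N m; "grip_width": finger opening in m; "grasp_force": force on a finger pad.
Only numpy, scipy, OpenCV 4.12 (cv2) and the standard library are available. Lean on these libraries where they do the work, as an engineer would, in place of code of your own. Each camera call takes 0.05 s, during which the arm holds its last target. There are 200 camera calls.

## Working session

There is one attempt and no reset: what is moved stays moved. The work goes in short steps, Python scripts to look and compute and a shell command to move; the robot and the scene stay as the last step left them, time stands still between calls to the robot, and variables do not carry over. Pictures are saved under pics/ and viewed, at most 14 in all, crops included, and the job is handed in when it is done.

```bash
mkdir -p pics; ls
python3 - <<'E'
from cell import env,cams
import cv2
for n in("top","side"):
    cv2.imwrite(f"pics/{n}0.png",cams.read_camera(n)[:,:,::-1]); print(cams.camera_info(n))
o=env.get_obs();print(o)
E
```

```text
pics
{'fx': 560.0901483717921, 'fy': 560.0901483717921, 'cx': 320.95658055917147, 'cy': 241.24018250528002, 'k1': -0.05997742731858108, 'rvec': array([ 2.17432305, -2.14752087,  0.1204967 ]), 'tvec': array([0.05521492, 0.53574389, 1.11093719])}
{'fx': 513.5122116867458, 'fy': 513.5122116867458, 'cx': 318.6365193887153, 'cy': 246.25542817353985, 'k1': -0.039855663209396215, 'rvec': array([ 0.08884761, -2.81671013,  1.3542317 ]), 'tvec': array([0.52901187, 0.02544699, 0.95931054])}
{'time_s': 0.1, 'qpos': array([-67.77451559,  18.43437806,  -4.01607261,  83.16795448,
         1.29539515,  78.54007824,  -3.25984944]), 'joint_velocities': array([ 0.02985696, -0.13090756, -0.0916332 , -0.09073034,  0.00476954,
        0.17560323, -0.03009261]), 'effort': array([-8.33757485e-05, -4.92571199e+01, -4.05656286e-01, -3.13401675e+01,
       -6.40909933e-02,  3.94037808e-02,  6.93749826e-05]), 'tool_pos': array([0.23722846, 0.60466732, 0.23857548]), 'tool_rot': array([-1.79902844e+02,  5.64073385e-03,  1.58584859e+02]), 'force': array([-0.89400242,  0.14562384, -0.37253316]), 'wrist_torque': array([-0.03512867, -0.04313174,  0.04773662]), 'grasp_force': 0.0, 'grip_width': 0.0869181511060308}
```

View pics/top0.png

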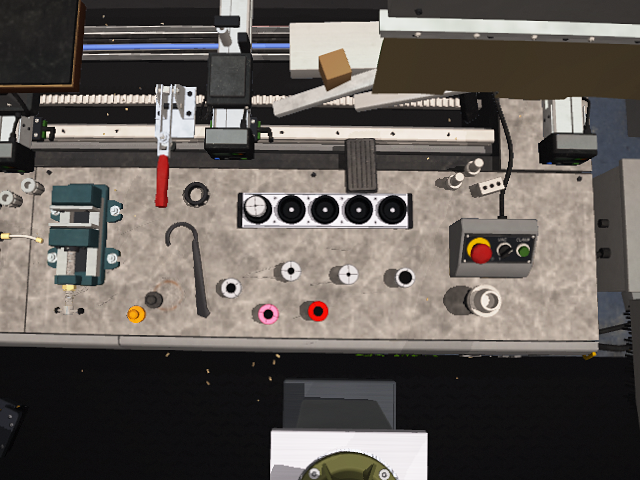

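View pics/side0.png

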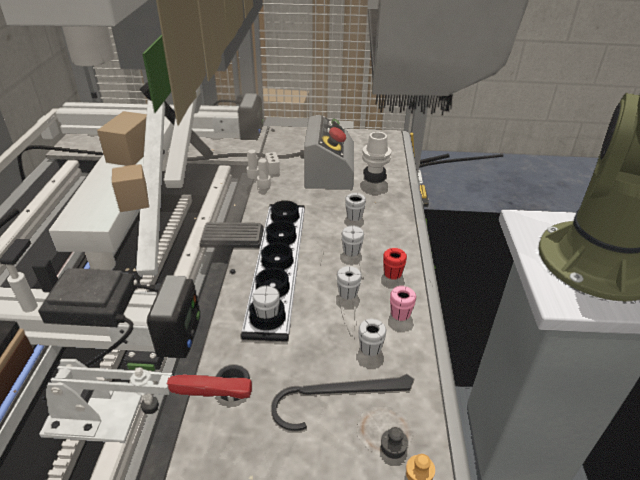

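The top view shows white collets at about (231,288), (291,271), (348,274) and (404,277). The rack runs from the 4 mm collet at (257,206) to the empty end cup at (393,209). The decoys are pink at (267,314) and red at (318,311). Next I'll measure centres and bores.

```bash
cat > h.py <<'E'
import cv2,numpy as np
from cell import env,cams
def ray(n,uv,z):
    c=cams.camera_info(n);R,_=cv2.Rodrigues(c['rvec']);t=c['tvec']
    d=np.array([(uv[0]-c['cx'])/c['fx'],(uv[1]-c['cy'])/c['fy']]);p=d.copy()
    for _ in range(9): p=d/(1+c['k1']*(p@p))
    C=-R.T@t;v=R.T@np.array([p[0],p[1],1.]);return C+v*(z-C[2])/v[2]
def proj(n,P):
    c=cams.camera_info(n);R,_=cv2.Rodrigues(c['rvec']);q=R@np.array(P)+c['tvec'];p=q[:2]/q[2]
    p=p*(1+c['k1']*(p@p));return p*c['fx']+[c['cx'],c['cy']]
E
python3 - <<'E'
from h import *
im=cv2.imread("pics/top0.png");hsv=cv2.cvtColor(im,cv2.COLOR_BGR2HSV)
cv2.imwrite("pics/crop0.png",cv2.resize(im[180:330,180:430],None,fx=3.2,fy=3.2,interpolation=cv2.INTER_CUBIC))
m=((hsv[...,2]>195)&(hsv[...,1]<40)).astype(np.uint8)
for u,v in[(231,288),(291,271),(348,274),(404,277),(257,206)]:
    z=.046 if v>250 else .06
    s=m[v-14:v+15,u-14:u+15]
    k=max(cv2.findContours(s,cv2.RETR_EXTERNAL,cv2.CHAIN_APPROX_NONE)[0],key=cv2.contourArea)
    (x,y),r=cv2.minEnclosingCircle(k)
    g=cv2.cvtColor(im,cv2.COLOR_BGR2GRAY)[v-9:v+10,u-9:u+10]
    print((u,v),(x+u-14,y+v-14),r,"area",cv2.contourArea(k),"dark",(g<90).sum(),ray("top",(x+u-14,y+v-14),z).round(4))
# cups: dark discs, outer rim z=.031
g=cv2.cvtColor(im,cv2.COLOR_BGR2GRAY)
for u,v in[(291,209),(325,209),(359,209),(393,209)]:
    s=(g[v-17:v+18,u-16:u+17]<70).astype(np.uint8)
    k=max(cv2.findContours(s,cv2.RETR_EXTERNAL,cv2.CHAIN_APPROX_NONE)[0],key=cv2.contourArea)
    (x,y),r=cv2.minEnclosingCircle(k)
    print((x+u-16,y+v-17),r,ray("top",(x+u-16,y+v-17),.028).round(4))
for p in[(196,195),(206,316),(487,302),(168,235),(267,314),(318,311)]: print(p,ray("top",p,.0).round(3))
E
```

```text
(231, 288) (230.5, 287.5) 9.300638198852539 area 237.5 dark 77 [0.4381 0.2412 0.046 ]
(291, 271) (290.5714282989502, 270.5) 9.258576393127441 area 236.5 dark 40 [0.4736 0.1218 0.046 ]
(348, 274) (348.0833330154419, 274.0833330154419) 9.319286346435547 area 202.0 dark 22 [0.4679 0.0068 0.046 ]
(404, 277) (405.05660343170166, 277.09433937072754) 9.324082374572754 area 61.0 dark 153 [ 0.4632 -0.1072  0.046 ]
(257, 206) (255.0, 204.0) 9.055485725402832 area 101.0 dark 50 [0.6052 0.1949 0.06  ]
(290.79621410369873, 208.53563499450684) 14.701847076416016 [0.6023 0.1248 0.028 ]
(324.25, 209.1666660308838) 14.274445533752441 [0.6018 0.0559 0.028 ]
(358.0, 209.05769157409668) 14.374337196350098 [ 0.6029 -0.0135  0.028 ]
(391.7415256500244, 209.46821975708008) 14.47062873840332 [ 0.603 -0.083  0.028]
(196, 195) [0.634 0.328 0.   ]
(206, 316) [0.38  0.298 0.   ]
(487, 302) [ 0.416 -0.285  0.   ]
(168, 235) [0.548 0.384 0.   ]
(267, 314) [0.386 0.172 0.   ]
(318, 311) [0.393 0.066 0.   ]
```

View pics/crop0.png

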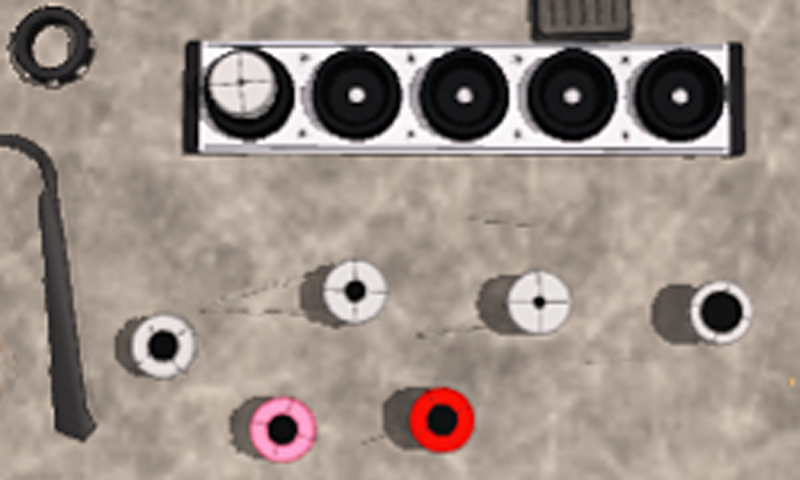

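Bores are clear: the 20 mm is at y≈.241, the 14 at .122, the 8 at .007 and the 27 at -.107. The cups are at x≈.6025. I'll grip along x (yaw 90) to keep the fingers clear of neighbouring cups.

```bash
python3 -m pendant '[{"spin":1},{"spin":1},{"spin":1},{"spin":1},{"spin":1},{"spin":1},{"spin":1},{"spin":1},{"spin":1},{"spin":1}]' 30
python3 -m pendant '[{"spin":1},{"spin":1},{"spin":1},{"spin":1},{"spin":1},{"spin":1},{"spin":1},{"spin":0.15},{}]'
```

```text
invalid input at $[0]: expected keys tx, ty, tz, spin, claw
invalid input at $[0]: expected keys tx, ty, tz, spin, claw
```

```bash
python3 -m pendant '[{"tx":0,"ty":0,"tz":0,"spin":1,"claw":0},{"tx":0,"ty":0,"tz":0,"spin":1,"claw":0},{"tx":0,"ty":0,"tz":0,"spin":1,"claw":0},{"tx":0,"ty":0,"tz":0,"spin":1,"claw":0},{"tx":0,"ty":0,"tz":0,"spin":1,"claw":0},{"tx":0,"ty":0,"tz":0,"spin":1,"claw":0},{"tx":0,"ty":0,"tz":0,"spin":1,"claw":0},{"tx":0,"ty":0,"tz":0,"spin":1,"claw":0},{"tx":0,"ty":0,"tz":0,"spin":1,"claw":0}]' 30
python3 -m pendant '[{"tx":0,"ty":0,"tz":0,"spin":1,"claw":0},{"tx":0,"ty":0,"tz":0,"spin":1,"claw":0},{"tx":0,"ty":0,"tz":0,"spin":1,"claw":0},{"tx":0,"ty":0,"tz":0,"spin":1,"claw":0},{"tx":0,"ty":0,"tz":0,"spin":1,"claw":0},{"tx":0,"ty":0,"tz":0,"spin":1,"claw":0},{"tx":0,"ty":0,"tz":0,"spin":1,"claw":0},{"tx":0,"ty":0,"tz":0,"spin":1,"claw":0},{"tx":0,"ty":0,"tz":0,"spin":0.15,"claw":0},{"tx":0,"ty":0,"tz":0,"spin":0,"claw":0}]'
```

```text
time_s: 1.23
tool_pos: [0.2373, 0.6048, 0.2389]
tool_rot: [-179.9, 0.0, 122.5]
force: [0.4, -0.8, -0.3]
grip_width: 0.0871
grasp_force: 0.0
time_s: 2.48
tool_pos: [0.2373, 0.605, 0.2393]
tool_rot: [-180.0, 0.0, 90.0]
force: [0.0, -0.6, -0.1]
grip_width: 0.0868
grasp_force: 0.0
```

```bash
python3 -m pendant '[{"tx":-0.8,"ty":0.45,"tz":0,"spin":0,"claw":0},{"tx":-0.8,"ty":0.45,"tz":0,"spin":0,"claw":0},{"tx":-0.8,"ty":0.45,"tz":0,"spin":0,"claw":0},{"tx":-0.8,"ty":0.45,"tz":0,"spin":0,"claw":0},{"tx":-0.8,"ty":0.45,"tz":0,"spin":0,"claw":0},{"tx":-0.8,"ty":0.45,"tz":0,"spin":0,"claw":0},{"tx":-0.8,"ty":0.45,"tz":0,"spin":0,"claw":0},{"tx":-0.8,"ty":0.45,"tz":0,"spin":0,"claw":0},{"tx":-0.88,"ty":0.42,"tz":0,"spin":0,"claw":0},{"tx":0,"ty":0,"tz":0,"spin":0,"claw":0}]'
```

```text
time_s: 3.72
tool_pos: [0.4404, 0.2367, 0.24]
tool_rot: [179.9, 0.0, 89.6]
force: [0.1, 0.1, -0.7]
grip_width: 0.0873
grasp_force: 0.0
```

```bash
python3 -m pendant '[{"tx":0,"ty":0,"tz":0.9,"spin":0,"claw":0},{"tx":0,"ty":0,"tz":0.9,"spin":0,"claw":0},{"tx":0,"ty":0,"tz":0.9,"spin":0,"claw":0},{"tx":0,"ty":0,"tz":0,"spin":0,"claw":0},{"tx":0,"ty":0,"tz":0,"spin":0,"claw":0}]'
python3 - <<'E'
from h import *
for n in("top","side"):
    im=cams.read_camera(n)[:,:,::-1].copy()
    u,v=proj(n,(.438,.241,.05)).astype(int);a,b=max(u-75,0),max(v-60,0)
    cv2.imwrite(f"pics/{n}1.png",cv2.resize(im[b:b+120,a:a+150],None,fx=3,fy=3))
a=cv2.imread("pics/top1.png");b=cv2.imread("pics/side1.png");h=min(a.shape[0],b.shape[0])
cv2.imwrite("pics/both1.png",cv2.hconcat([a[:h,:390],b[:h,:400]]))
E
```

```text
time_s: 4.35
tool_pos: [0.439, 0.2422, 0.1061]
tool_rot: [179.9, -0.1, 90.0]
force: [0.1, 0.1, 0.3]
grip_width: 0.087
grasp_force: 0.0
```

View pics/both1.png

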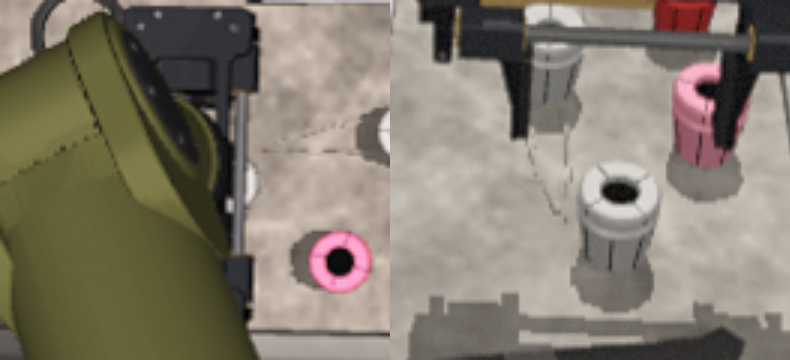

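The side view shows the fingers at columns ~515 and ~730 straddling the collet at ~620, so they are centred. Next I'll descend and grip.

```bash
python3 -m pendant '[{"tx":0,"ty":0,"tz":0.5,"spin":0,"claw":0},{"tx":0,"ty":0,"tz":0.5,"spin":0,"claw":0},{"tx":0,"ty":0,"tz":0.4,"spin":0,"claw":0},{"tx":0,"ty":0,"tz":0,"spin":0,"claw":0},{"tx":0,"ty":0,"tz":0,"spin":0,"claw":1},{"tx":0,"ty":0,"tz":0,"spin":0,"claw":1},{"tx":0,"ty":0,"tz":0,"spin":0,"claw":1},{"tx":0,"ty":0,"tz":0,"spin":0,"claw":1},{"tx":0,"ty":0,"tz":0,"spin":0,"claw":1},{"tx":0,"ty":0,"tz":0,"spin":0,"claw":1}]' 30
```

```text
time_s: 5.7
tool_pos: [0.438, 0.2411, 0.0346]
tool_rot: [-180.0, 0.0, 90.0]
force: [-0.8, 0.2, 0.7]
grip_width: 0.0399
grasp_force: 29.9
```

```bash
python3 -m pendant '[{"tx":0,"ty":0,"tz":-0.6,"spin":0,"claw":1},{"tx":0,"ty":0,"tz":-0.7,"spin":0,"claw":1},{"tx":0,"ty":0,"tz":-0.7,"spin":0,"claw":1},{"tx":-0.5,"ty":0.4,"tz":0,"spin":0,"claw":1},{"tx":-0.9,"ty":0.6,"tz":0,"spin":0,"claw":1},{"tx":-0.9,"ty":0.6,"tz":0,"spin":0,"claw":1},{"tx":-0.9,"ty":0.6,"tz":0,"spin":0,"claw":1},{"tx":-0.9,"ty":0.6,"tz":0,"spin":0,"claw":1},{"tx":-0.6,"ty":0.3,"tz":0,"spin":0,"claw":1},{"tx":-0.39,"ty":0.19,"tz":0,"spin":0,"claw":1}]'
python3 -m pendant '[{"tx":0,"ty":0,"tz":0,"spin":0,"claw":1},{"tx":0,"ty":0,"tz":0,"spin":0,"claw":1},{"tx":0,"ty":0,"tz":0,"spin":0,"claw":1}]'
python3 - <<'E'
from h import *
im=cams.read_camera("side")[:,:,::-1].copy()
for y in(.125,.056,-.0135,-.083):
    u=proj("side",(.6025,y,.031));cv2.circle(im,tuple(int(round(w)) for w in u),1,(0,255,0),-1)
p=env.get_obs()['tool_pos']; u=proj("side",(p[0],p[1],p[2]+.0114));print(p,u)
cv2.circle(im,tuple(int(round(w)) for w in u),1,(0,0,255),-1)
cv2.imwrite("pics/s2.png",cv2.resize(im[130:350,200:400],None,fx=2.7,fy=2.7))
E
```

```text
time_s: 6.95
tool_pos: [0.6029, -0.016, 0.1339]
tool_rot: [-180.0, 0.1, 89.8]
force: [0.3, 0.2, -1.4]
grip_width: 0.0398
grasp_force: 30.0
time_s: 7.32
tool_pos: [0.6023, -0.0116, 0.1344]
tool_rot: [-180.0, -0.1, 90.1]
force: [0.1, 0.3, -0.8]
grip_width: 0.0398
grasp_force: 30.0
[ 0.60237215 -0.0118386   0.13452733] [278.74269878 176.28518292]
```

View pics/s2.png

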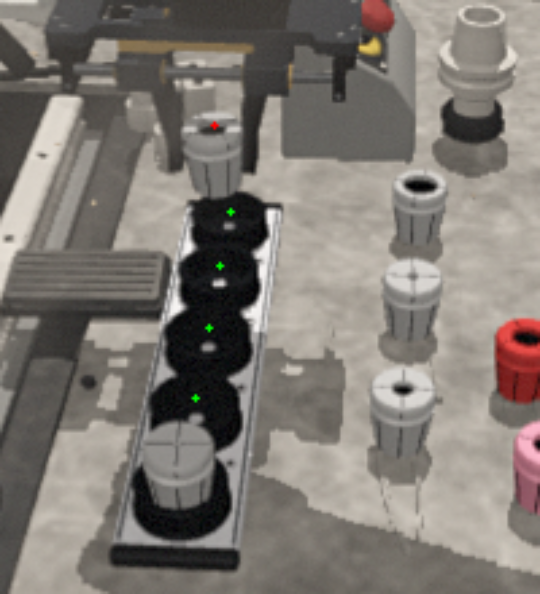

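The markers sit on the cup mouths and the red one on the held collet's top (213,127), so calibration agrees. Next I'll lower, open only partly because of the pad behind the rack, and lift.

```bash
python3 -m pendant '[{"tx":-0.02,"ty":0,"tz":0.6,"spin":0,"claw":1},{"tx":0,"ty":0,"tz":0.6,"spin":0,"claw":1},{"tx":0,"ty":0,"tz":0.3,"spin":0,"claw":1},{"tx":0,"ty":0,"tz":0.2,"spin":0,"claw":1},{"tx":0,"ty":0,"tz":0,"spin":0,"claw":1},{"tx":0,"ty":0,"tz":0,"spin":0,"claw":1}]'
```

```text
time_s: 8.12
tool_pos: [0.6034, -0.0145, 0.0504]
tool_rot: [179.9, -0.0, 90.0]
force: [-0.7, -0.5, -2.6]
grip_width: 0.0398
grasp_force: 30.0
```

```bash
python3 -m pendant '[{"tx":0,"ty":0,"tz":0.03,"spin":0,"claw":1},{"tx":0,"ty":0,"tz":0,"spin":0,"claw":0.4},{"tx":0,"ty":0,"tz":0,"spin":0,"claw":0.4},{"tx":0,"ty":0,"tz":0,"spin":0,"claw":0.4},{"tx":0,"ty":0,"tz":-0.3,"spin":0,"claw":0.4},{"tx":0,"ty":0,"tz":-0.7,"spin":0,"claw":0.4},{"tx":0,"ty":0,"tz":-0.7,"spin":0,"claw":0.4},{"tx":0,"ty":0,"tz":0,"spin":0,"claw":0.4}]'
```

```text
time_s: 9.12
tool_pos: [0.6052, -0.0147, 0.1373]
tool_rot: [179.6, -0.1, 90.0]
force: [0.3, 0.7, -0.4]
grip_width: 0.0526
grasp_force: 0.0
```

```bash
python3 -m pendant '[{"tx":-0.2,"ty":-0.3,"tz":0,"spin":0,"claw":0},{"tx":-0.5,"ty":-0.7,"tz":0,"spin":0,"claw":0},{"tx":-0.5,"ty":-0.8,"tz":0,"spin":0,"claw":0},{"tx":-0.4,"ty":-0.6,"tz":0,"spin":0,"claw":0},{"tx":-0.26,"ty":-0.4,"tz":0,"spin":0,"claw":0},{"tx":0,"ty":0,"tz":0.6,"spin":0,"claw":0},{"tx":0,"ty":0,"tz":0,"spin":0,"claw":0},{"tx":0,"ty":0,"tz":0,"spin":0,"claw":0},{"tx":0,"ty":0,"tz":0,"spin":0,"claw":0}]'
```

```text
time_s: 10.25
tool_pos: [0.4632, -0.1075, 0.1037]
tool_rot: [179.9, 0.0, 90.0]
force: [0.2, 0.1, 0.1]
grip_width: 0.0872
grasp_force: 0.0
```

Run:
```python
from h import *
im=cams.read_camera("side")[:,:,::-1].copy()
u=proj("side",(.603,-.0135,.06));cv2.circle(im,tuple(int(round(w)) for w in u),1,(0,0,255),-1)
cv2.imwrite("pics/s3.png",cv2.resize(im[130:350,200:400],None,fx=2.7,fy=2.7))
```

```text
(no output)
```

View pics/s3.png

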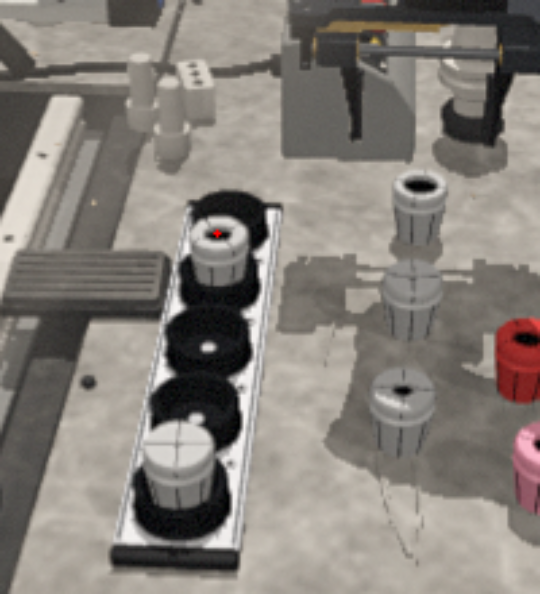

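The 20 mm collet stands upright and home: the marker is on its bore at (217,234). Now the 27 mm.

```bash
python3 -m pendant '[{"tx":0,"ty":0,"tz":0.5,"spin":0,"claw":0},{"tx":0,"ty":0,"tz":0.5,"spin":0,"claw":0},{"tx":0,"ty":0,"tz":0.36,"spin":0,"claw":0},{"tx":0,"ty":0,"tz":0,"spin":0,"claw":0},{"tx":0,"ty":0,"tz":0,"spin":0,"claw":1},{"tx":0,"ty":0,"tz":0,"spin":0,"claw":1},{"tx":0,"ty":0,"tz":0,"spin":0,"claw":1},{"tx":0,"ty":0,"tz":0,"spin":0,"claw":1},{"tx":0,"ty":0,"tz":0,"spin":0,"claw":1},{"tx":0,"ty":0,"tz":0,"spin":0,"claw":1}]' 30
```

```text
time_s: 11.55
tool_pos: [0.4627, -0.1074, 0.0351]
tool_rot: [-180.0, -0.0, 90.0]
force: [0.4, -0.7, 0.8]
grip_width: 0.0397
grasp_force: 30.0
```

```bash
python3 -m pendant '[{"tx":0,"ty":0,"tz":-0.6,"spin":0,"claw":1},{"tx":0,"ty":0,"tz":-0.7,"spin":0,"claw":1},{"tx":0,"ty":0,"tz":-0.7,"spin":0,"claw":1},{"tx":0.05,"ty":0.4,"tz":0,"spin":0,"claw":1},{"tx":0.15,"ty":0.7,"tz":0,"spin":0,"claw":1},{"tx":0.15,"ty":0.7,"tz":0,"spin":0,"claw":1},{"tx":0.1,"ty":0.6,"tz":0,"spin":0,"claw":1},{"tx":0.04,"ty":0.4,"tz":0,"spin":0,"claw":1},{"tx":0,"ty":0,"tz":0,"spin":0,"claw":1},{"tx":0,"ty":0,"tz":0,"spin":0,"claw":1}]'
python3 -m pendant '[{"tx":0,"ty":0,"tz":0.6,"spin":0,"claw":1},{"tx":0,"ty":0,"tz":0.6,"spin":0,"claw":1},{"tx":0,"ty":0,"tz":0.3,"spin":0,"claw":1},{"tx":0,"ty":0,"tz":0.2,"spin":0,"claw":1},{"tx":0,"ty":0,"tz":0,"spin":0,"claw":1},{"tx":0,"ty":0,"tz":0,"spin":0,"claw":1}]'
```

```text
time_s: 12.8
tool_pos: [0.6015, -0.0834, 0.1345]
tool_rot: [-179.9, 0.0, 89.9]
force: [-0.1, 0.1, -1.4]
grip_width: 0.04
grasp_force: 30.0
time_s: 13.55
tool_pos: [0.6033, -0.0831, 0.051]
tool_rot: [179.9, -0.0, 90.0]
force: [0.3, 0.6, -1.3]
grip_width: 0.0398
grasp_force: 30.0
```

```bash
python3 -m pendant '[{"tx":0,"ty":0,"tz":0.03,"spin":0,"claw":1},{"tx":0,"ty":0,"tz":0,"spin":0,"claw":0.4},{"tx":0,"ty":0,"tz":0,"spin":0,"claw":0.4},{"tx":0,"ty":0,"tz":0,"spin":0,"claw":0.4},{"tx":0,"ty":0,"tz":-0.3,"spin":0,"claw":0.4},{"tx":0,"ty":0,"tz":-0.7,"spin":0,"claw":0.4},{"tx":0,"ty":0,"tz":-0.7,"spin":0,"claw":0.4},{"tx":0,"ty":0,"tz":0,"spin":0,"claw":0.4}]'
python3 -m pendant '[{"tx":0.2,"ty":-0.3,"tz":0,"spin":0,"claw":0},{"tx":0.5,"ty":-0.7,"tz":0,"spin":0,"claw":0},{"tx":0.5,"ty":-0.7,"tz":0,"spin":0,"claw":0},{"tx":0.4,"ty":-0.6,"tz":0,"spin":0,"claw":0},{"tx":0.2,"ty":-0.4,"tz":0,"spin":0,"claw":0},{"tx":0,"ty":0,"tz":0.6,"spin":0,"claw":0},{"tx":0,"ty":0,"tz":0,"spin":0,"claw":0},{"tx":0,"ty":0,"tz":0,"spin":0,"claw":0},{"tx":0,"ty":0,"tz":0,"spin":0,"claw":0}]'
```

```text
time_s: 14.55
tool_pos: [0.6052, -0.0836, 0.1379]
tool_rot: [179.6, -0.0, 90.0]
force: [-0.1, 1.2, -1.1]
grip_width: 0.0522
grasp_force: 0.0
time_s: 15.68
tool_pos: [0.4686, 0.0069, 0.1044]
tool_rot: [179.9, -0.0, 90.0]
force: [-0.4, -0.3, -0.2]
grip_width: 0.087
grasp_force: 0.0
```

```bash
python3 -m pendant '[{"tx":0,"ty":0,"tz":0.5,"spin":0,"claw":0},{"tx":0,"ty":0,"tz":0.5,"spin":0,"claw":0},{"tx":0,"ty":0,"tz":0.38,"spin":0,"claw":0},{"tx":0,"ty":0,"tz":0,"spin":0,"claw":0},{"tx":0,"ty":0,"tz":0,"spin":0,"claw":1},{"tx":0,"ty":0,"tz":0,"spin":0,"claw":1},{"tx":0,"ty":0,"tz":0,"spin":0,"claw":1},{"tx":0,"ty":0,"tz":0,"spin":0,"claw":1},{"tx":0,"ty":0,"tz":0,"spin":0,"claw":1},{"tx":0,"ty":0,"tz":0,"spin":0,"claw":1}]' 30
python3 -m pendant '[{"tx":0,"ty":0,"tz":-0.6,"spin":0,"claw":1},{"tx":0,"ty":0,"tz":-0.7,"spin":0,"claw":1},{"tx":0,"ty":0,"tz":-0.7,"spin":0,"claw":1},{"tx":0.3,"ty":0.4,"tz":0,"spin":0,"claw":1},{"tx":0.6,"ty":0.7,"tz":0,"spin":0,"claw":1},{"tx":0.6,"ty":0.7,"tz":0,"spin":0,"claw":1},{"tx":0.5,"ty":0.55,"tz":0,"spin":0,"claw":1},{"tx":0.36,"ty":0.33,"tz":0,"spin":0,"claw":1},{"tx":0,"ty":0,"tz":0,"spin":0,"claw":1},{"tx":0,"ty":0,"tz":0,"spin":0,"claw":1}]'
```

```text
time_s: 16.92
tool_pos: [0.4675, 0.0071, 0.0346]
tool_rot: [-180.0, -0.0, 90.0]
force: [-1.0, -0.3, 1.3]
grip_width: 0.0397
grasp_force: 30.0
time_s: 18.18
tool_pos: [0.6008, 0.1239, 0.1338]
tool_rot: [-179.9, 0.1, 89.9]
force: [-0.2, -0.5, -2.9]
grip_width: 0.0397
grasp_force: 30.0
```

```bash
python3 -m pendant '[{"tx":0,"ty":0,"tz":0.6,"spin":0,"claw":1},{"tx":0,"ty":0,"tz":0.6,"spin":0,"claw":1},{"tx":0,"ty":0,"tz":0.3,"spin":0,"claw":1},{"tx":0,"ty":0,"tz":0.2,"spin":0,"claw":1},{"tx":0,"ty":0,"tz":0,"spin":0,"claw":1},{"tx":0,"ty":0,"tz":0,"spin":0,"claw":1}]'
```

```text
time_s: 18.92
tool_pos: [0.6024, 0.1251, 0.0505]
tool_rot: [179.9, -0.0, 90.0]
force: [0.2, 0.5, -2.9]
grip_width: 0.0396
grasp_force: 30.0
```

```bash
python3 -m pendant '[{"tx":0,"ty":0,"tz":0.03,"spin":0,"claw":1},{"tx":0,"ty":0,"tz":0,"spin":0,"claw":0.4},{"tx":0,"ty":0,"tz":0,"spin":0,"claw":0.4},{"tx":0,"ty":0,"tz":0,"spin":0,"claw":0.4},{"tx":0,"ty":0,"tz":-0.3,"spin":0,"claw":0.4},{"tx":0,"ty":0,"tz":-0.7,"spin":0,"claw":0.4},{"tx":0,"ty":0,"tz":-0.7,"spin":0,"claw":0.4},{"tx":0,"ty":0,"tz":0,"spin":0,"claw":0.4}]'
python3 -m pendant '[{"tx":-0.07,"ty":-0.3,"tz":0,"spin":0,"claw":0},{"tx":0,"ty":-0.7,"tz":0,"spin":0,"claw":0},{"tx":0,"ty":-0.7,"tz":0,"spin":0,"claw":0},{"tx":0,"ty":-0.5,"tz":0,"spin":0,"claw":0},{"tx":0,"ty":-0.38,"tz":0,"spin":0,"claw":0},{"tx":0,"ty":0,"tz":0.6,"spin":0,"claw":0},{"tx":0,"ty":0,"tz":0,"spin":0,"claw":0},{"tx":0,"ty":0,"tz":0,"spin":0,"claw":0},{"tx":0,"ty":0,"tz":0,"spin":0,"claw":0}]'
```

```text
time_s: 19.92
tool_pos: [0.6043, 0.1253, 0.1375]
tool_rot: [179.6, -0.1, 90.0]
force: [0.7, -0.1, -0.0]
grip_width: 0.0523
grasp_force: 0.0
time_s: 21.05
tool_pos: [0.4736, 0.1217, 0.104]
tool_rot: [179.9, -0.0, 90.0]
force: [0.2, -0.7, -0.7]
grip_width: 0.0872
grasp_force: 0.0
```

```bash
python3 -m pendant '[{"tx":0,"ty":0,"tz":0.5,"spin":0,"claw":0},{"tx":0,"ty":0,"tz":0.5,"spin":0,"claw":0},{"tx":0,"ty":0,"tz":0.37,"spin":0,"claw":0},{"tx":0,"ty":0,"tz":0,"spin":0,"claw":0},{"tx":0,"ty":0,"tz":0,"spin":0,"claw":1},{"tx":0,"ty":0,"tz":0,"spin":0,"claw":1},{"tx":0,"ty":0,"tz":0,"spin":0,"claw":1},{"tx":0,"ty":0,"tz":0,"spin":0,"claw":1},{"tx":0,"ty":0,"tz":0,"spin":0,"claw":1},{"tx":0,"ty":0,"tz":0,"spin":0,"claw":1}]' 30
python3 -m pendant '[{"tx":0,"ty":0,"tz":-0.6,"spin":0,"claw":1},{"tx":0,"ty":0,"tz":-0.7,"spin":0,"claw":1},{"tx":0,"ty":0,"tz":-0.7,"spin":0,"claw":1},{"tx":-0.2,"ty":0.4,"tz":0,"spin":0,"claw":1},{"tx":-0.4,"ty":0.7,"tz":0,"spin":0,"claw":1},{"tx":-0.4,"ty":0.7,"tz":0,"spin":0,"claw":1},{"tx":-0.2,"ty":0.5,"tz":0,"spin":0,"claw":1},{"tx":-0.12,"ty":0.28,"tz":0,"spin":0,"claw":1},{"tx":0,"ty":0,"tz":0,"spin":0,"claw":1},{"tx":0,"ty":0,"tz":0,"spin":0,"claw":1}]'
python3 -m pendant '[{"tx":0,"ty":0,"tz":0.6,"spin":0,"claw":1},{"tx":0,"ty":0,"tz":0.6,"spin":0,"claw":1},{"tx":0,"ty":0,"tz":0.3,"spin":0,"claw":1},{"tx":0,"ty":0,"tz":0.2,"spin":0,"claw":1},{"tx":0,"ty":0,"tz":0,"spin":0,"claw":1},{"tx":0,"ty":0,"tz":0,"spin":0,"claw":1}]'
```

```text
time_s: 22.3
tool_pos: [0.4726, 0.1216, 0.0346]
tool_rot: [-180.0, -0.0, 90.0]
force: [-0.1, -0.5, 1.3]
grip_width: 0.0398
grasp_force: 30.0
time_s: 23.55
tool_pos: [0.6007, 0.0563, 0.1342]
tool_rot: [-179.9, -0.0, 90.0]
force: [-0.2, 1.1, -2.4]
grip_width: 0.0398
grasp_force: 30.0
time_s: 24.3
tool_pos: [0.6023, 0.0556, 0.0504]
tool_rot: [179.9, -0.0, 90.0]
force: [1.2, 0.2, -1.1]
grip_width: 0.0397
grasp_force: 30.0
```

Next I'll release, lift, and move clear toward the robot and left so the cameras can see the rack.

```bash
python3 -m pendant '[{"tx":0,"ty":0,"tz":0.03,"spin":0,"claw":1},{"tx":0,"ty":0,"tz":0,"spin":0,"claw":0.4},{"tx":0,"ty":0,"tz":0,"spin":0,"claw":0.4},{"tx":0,"ty":0,"tz":0,"spin":0,"claw":0.4},{"tx":0,"ty":0,"tz":-0.3,"spin":0,"claw":0.4},{"tx":0,"ty":0,"tz":-0.7,"spin":0,"claw":0.4},{"tx":0,"ty":0,"tz":-0.9,"spin":0,"claw":0.4},{"tx":0,"ty":0,"tz":-0.9,"spin":0,"claw":0.4},{"tx":0,"ty":0,"tz":-0.9,"spin":0,"claw":0.4}]'
python3 -m pendant '[{"tx":0.6,"ty":-0.4,"tz":0,"spin":0,"claw":0},{"tx":0.9,"ty":-0.4,"tz":0,"spin":0,"claw":0},{"tx":0.9,"ty":-0.4,"tz":0,"spin":0,"claw":0},{"tx":0.9,"ty":-0.4,"tz":0,"spin":0,"claw":0},{"tx":0.9,"ty":-0.4,"tz":0,"spin":0,"claw":0},{"tx":0.9,"ty":-0.4,"tz":0,"spin":0,"claw":0},{"tx":0.9,"ty":-0.4,"tz":0,"spin":0,"claw":0},{"tx":0.5,"ty":-0.2,"tz":0,"spin":0,"claw":0},{"tx":0,"ty":0,"tz":0,"spin":0,"claw":0},{"tx":0,"ty":0,"tz":0,"spin":0,"claw":0}]'
python3 - <<'E'
from h import *
t=cams.read_camera("top")[:,:,::-1].copy();s=cams.read_camera("side")[:,:,::-1].copy()
for y in(.125,.056,-.0135,-.083):
  for n,im in(("top",t),("side",s)):
    u=proj(n,(.6025,y,.06));cv2.circle(im,tuple(int(round(w)) for w in u),1,(0,255,0),-1)
a=cv2.resize(t[140:340,180:440],None,fx=1.5,fy=1.5);b=cv2.resize(s[180:350,210:350],(330,400))
a=cv2.copyMakeBorder(a,0,100,0,0,cv2.BORDER_CONSTANT);cv2.imwrite("pics/fin.png",cv2.hconcat([a,b]))
E
```

```text
time_s: 25.42
tool_pos: [0.6016, 0.0553, 0.2357]
tool_rot: [179.9, -0.0, 90.0]
force: [0.5, -0.5, 0.8]
grip_width: 0.0525
grasp_force: 0.0
time_s: 26.68
tool_pos: [0.4529, 0.379, 0.2336]
tool_rot: [179.9, 0.0, 89.9]
force: [0.1, -0.4, 0.2]
grip_width: 0.0872
grasp_force: 0.0
```

View pics/fin.png

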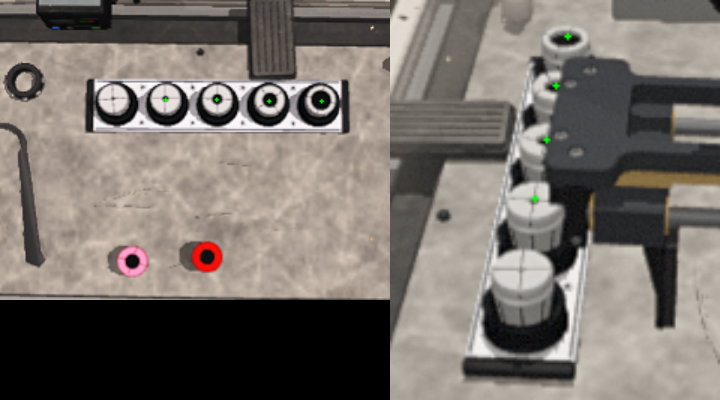

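The row reads 4, 8, 14, 20, 27 with every bore on its marker (top row at v≈100, u 165 to 320). All stand upright and home, the bystanders haven't moved and the arm is clear.

```bash
python3 -c "
from cell import env
print(env.sign_off())"
```

```text
the job is handed in; nothing more can be done
None
```

The 8, 14, 20 and 27 mm collets stand upright and home in their cups, in order from the 4 mm collet; the job was handed in at about 27 s, and no verdict came back.

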